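Close the cell press with its fold-out crank handle

ROBOT

A 6-joint arm with a two-finger parallel gripper is mounted at the origin on a cart in front of the work surface, level with it; the furniture and walls round the work are solid. World frame = base frame: x ahead of the robot, y to its left, z up, the work surface at z = 0. Lengths are in mm, angles in rad, forces in N, time in s.
With the tool pointing down it reaches from about 400 to 925 mm from the base axis. Payload 12.5 kg.
Tool frame: the origin (TCP) lies at the very end of the fingers, on their centre line; the grasp point (between the pads) lies 19 mm behind it; z points along the fingers, y is the line along which they close (so a half turn about z gives the same grasp; the last joint's range is limited). The gripper opens to 95 mm and grips with 3 to 60 N. Pads are 20 mm wide; open, the fingers measure 119 mm over their backs; the gripper's body (75 mm by 180 mm) begins 59 mm behind the grasp point.
Start: joints at [1.001, 0.491, 1.559, -0, 1.092, -0.106], TCP at [279.583, 559.003, 176.061] pointing down, gripper open.
Joint ranges: [-3.1, 3.1], [-0.84, 2.19], [0.05, 2.79], [-1.13, 4.28], [0.06, 2.93], [-2.69, 2.69]. Speed limits (rad/s): [2.22, 2.22, 2.79, 3.14, 3.14, 3.14].

INTERFACE

Orientations are given as [roll, pitch, yaw] about the fixed x, y, z axes, in that order (R = Rz(yaw) Ry(pitch) Rx(roll)).
In Python, from cell import state, read_camera, camera_info, job_done gives the robot as it stands.
- The arm moves only by the shell command python3 -m handwheel, which reads ROWS from standard input. ROWS is a JSON list that holds a single list of rows (three levels of brackets), with 1 to 5 rows, each of 5 numbers: dx, dy, dz in mm, then a turn about the tool's z in rad, then the opening from 0.0 (shut) to 1.0 (fully open); each row is the pose to reach, as a shift and turn from the pose commanded when the command began, along the tool's axes at that moment; what a row does not reach only later rows make up. A row lasts 1/12 s, in which the tool goes at most 41.7 mm and 0.125 rad, less where a joint would pass 70% of its speed; a pose out of reach is approached as far as the arm can. The fingers move at their own pace and stop on an object; the grip force is fixed at half the most. Time passes only in rows, so rows that do not move let the fingers close. It prints the time, the measured TCP pose, the force, the opening and the grip force at its end. Input that does not fit is refused with a message, and nothing moves.
- state(): the state, without advancing time (a new reading comes with each control period).
- read_camera(name): name is "scene" or "side" or "wrist"; returns (picture, depth): 480x640x3 uint8, red, green, blue; 480x640 float32, mm along the optical axis (not along the pixel's ray), 0 where there is no reading.
- camera_info(name): a dict with "vertical_fov" (degrees; the focal length in pixels is half the picture's height over the tangent of half this angle, whatever the lens; pixels are square), "cx", "cy" (the principal point, pixels), "origin" and "attitude" of the camera in the world. Camera axes: x right, y down, z forward; pixel columns grow to the right and rows downward; lengths in mm; the calibration is good to about 2 mm. A picture is of the moment at which its call begins: read the wrist's pose just before it. camera_info takes no time and is no camera call; for the wrist camera it gives the pose at the moment of the call.
- job_done(): hands the job in; it is judged then, once.
The state is a dict: "t": time; "joints": joint angles; "qvel": joint speeds; "tau": joint torques, N m; "eef_pos": TCP position; "tcp_rot": TCP orientation; "ft_force": force on the tool from outside, world axes, zero at the start; "moment": the same for the moment, N m; "opening": opening from 0.0 (shut) to 1.0 (fully open); "grip_force": force on a finger pad.
Only numpy, scipy, OpenCV 4.12 (cv2) and the standard library are available. Lean on these libraries where they do the work, as an engineer would, in place of code of your own. Each camera call takes 0.05 s, during which the arm holds its last target. There are 200 camera calls.

TASK

Clamp the test cell in the bench press: swing the folded handle on the handwheel up until it stands fully out, take hold of it and crank the wheel clockwise (seen from above) until the pad has come down on the cell and is firmly nipped up, the pull at the handle having risen by about 6 N above its steady running drag; do not force it further. Then fold the handle fully back down onto the wheel without turning the wheel back, let go, and leave the things around the press where they stand.

Things in the scene. Friction and masses are not known exactly. Their poses are not given: they have to be found in the camera images.
- press: bench screw press, fixed: grey base plate 120 (x) x 175 (y) x 24 mm, two 20 mm steel columns at y = -66 and +66 mm, grey cross beam (48 x 166 mm) from z = 185 to 213 mm, and above it a horizontal steel handwheel, 154 mm across, rim of 14 mm round bar centred at z = 234 mm. Origin: middle of the base's underside, below the wheel's axis; z up. The wheel keeps its height as it turns
- hub (a point): point on the vertical axis of the handwheel, level with the handle's hinge pin (z = 252 mm, 18 mm above the rim's middle). It turns with the wheel; its x axis points from the axis to the hinge pin, its z axis up
- wheel (a joint): handwheel angle (rad), grows clockwise seen from above; lowers the pad 14 mm a turn, 0.5 to 1.7 turns to the cell. Running drag at the handle about 7.3 N (0.40 N m), no backlash; stays where left, even clamped. After the pad meets the cell the handle force grows about 1.3 N per 0.1 rad (disc springs, 150 N/mm); 1 N above the running drag is 25 N on the cell
- handle (a joint): fold angle of the handle (rad): 0 = folded flat inward over the wheel, 1.571 = standing straight up (both are end stops). Friction (0.10 N m, 2 N at the ball) holds it wherever it is left
- handle_pivot (a point): middle of the handle's hinge pin, 55 mm from the wheel's axis, between two small lugs (16 mm long, 21 mm over all) that reach 7 mm above it. The pin is level and tangential to the wheel. The top of the 20 mm wide steel spoke under the folded handle lies 14 mm below the pin
- handle_ball (a point): centre of the ball, 22 mm thick, at the end of the handle's black pear-shaped grip, 50 mm from the hinge pin (handle's end at 61 mm). The smooth grip spins on its rod, and the ball can turn between gripping fingers. Folded, it points from the pin across the wheel's centre, with 13 mm from its centre line down to spoke and hub and free space on both sides; standing, it points straight up
- pad: round steel pressure pad, 48 mm wide, under the crosshead between the columns; origin in the middle of its lower face. Below it a steel test cell (58 mm wide, 34 mm tall) stands on a screw-in anvil whose height differs by 10 mm from time to time, so where the pad meets the cell must be felt. The cell must be held with 60 to 240 N; above 320 N it is crushed
- spare_cell: second test cell like the one in the press (steel disc, 58 mm wide, 34 mm tall), loose on the worktop beside the press
- petri: closed glass petri dish, 68 mm wide, 16 mm tall, loose on the worktop beside the press
- timer: flat square bench timer, 62 x 62 x 18 mm, loose on the worktop
- beaker_blue: small glass beaker with blue contents, 58 x 64 x 74 mm, loose on the worktop
- wash_bottle: white wash bottle with a bent spout, 62 x 83 x 183 mm, loose on the worktop behind and to the left of the press

How it is judged (in metres and radians):
On the way, in this order (a step that is already met when the one before it is completed fails the run):
1. the handle is swung fully out (83 degrees or more) before the wheel has been cranked (pad moved less than 4 mm) (value of joint handle above 1.45 rad and distance of pad from where it was at the start of the episode below 0.004 m), for 0.2 s.
2. with the handle still out, the wheel is cranked until the pad holds the cell with 60 to 240 N (value of joint handle above 1.2 rad and contact force between pad and anything else between 60 and 240 N), for 0.2 s.
At the end, for the whole second after the job is handed in: the handle is folded flat onto the wheel (within 7 degrees), the pad holds the cell with 60 to 240 N, the wheel stands still (value of joint handle below 0.12 rad and contact force between pad and anything else between 60 and 240 N and velocity of joint wheel between -0.05 and 0.05 rad/s); the robot touches nothing.
It fails at once if the pad presses with more than 320 N (cell crushed) (contact force between pad and anything else above 320 N).
It fails at once if a thing beside the press (spare cell, petri dish, timer, beaker, wash bottle) is pushed more than 15 mm or tipped (distance of any of spare_cell, petri, timer, beaker_blue, wash_bottle from where it was at the start of the episode above 0.015 m or angle between any of spare_cell, petri, timer, beaker_blue, wash_bottle's own z axis and vertical above 0.3 rad).
It also fails if it takes over 70 s, if anything falls off the work surface, if the arm or the gripper's body presses on something with over 40 N, if the wrist force passes 120 N, or if a joint passes its speed limit or range.

## Working session

There is one attempt and no reset: what is moved stays moved. The work goes in short steps, Python scripts to look and compute and a shell command to move; the robot and the scene stay as the last step left them, time stands still between calls to the robot, and variables do not carry over. Pictures are saved under pics/ and viewed, at most 10 in all, crops included, and the job is handed in when it is done.

```bash
ls; mkdir -p pics; python3 - <<'E'
from cell import *
import cv2,numpy as np
s=state();print(s)
for n in ("scene","side"):
    i=camera_info(n);print(n,i)
    p,d=read_camera(n);cv2.imwrite(f"pics/{n}1.png",p[:,:,::-1]);np.save(f"pics/{n}1.npy",d)
E
```

```text
pics
{'t': 0.0, 'joints': array([ 1.00142727e+00,  4.91567051e-01,  1.55950406e+00, -1.80494206e-05,
        1.09168304e+00, -1.05603028e-01]), 'qvel': array([-0.00215964,  0.00061455, -0.00014852, -0.00069032, -0.00010864,
        0.0002127 ]), 'tau': array([-9.69981229e-04, -6.12655377e+01, -2.58186257e+01,  6.91937422e-02,
        4.82142437e-02, -9.57019483e-05]), 'eef_pos': array([279.39161681, 558.72706581, 175.43831434]), 'tcp_rot': array([-3.14043594e+00, -1.06511787e-04,  2.67783489e+00]), 'ft_force': array([-0.13537905,  0.15477561,  0.17066011]), 'moment': array([-0.01428924, -0.03295377,  0.04003693]), 'grip_force': 0.0, 'opening': 0.999689802337182}
scene {'vertical_fov': 52.943488319148244, 'cx': 311.54184201632916, 'cy': 234.06077820765105, 'origin': array([ -86.68837499,  779.45866454, 1196.28161045]), 'attitude': array([-2.36119702,  0.00328367, -2.48785993])}
side {'vertical_fov': 50.33692479454991, 'cx': 317.44761493272273, 'cy': 242.37370995309078, 'origin': array([-221.52093094, -185.11983146, 1074.90962944]), 'attitude': array([-2.45599111, -0.01172298, -1.34220892])}
```

View pics/scene1.png

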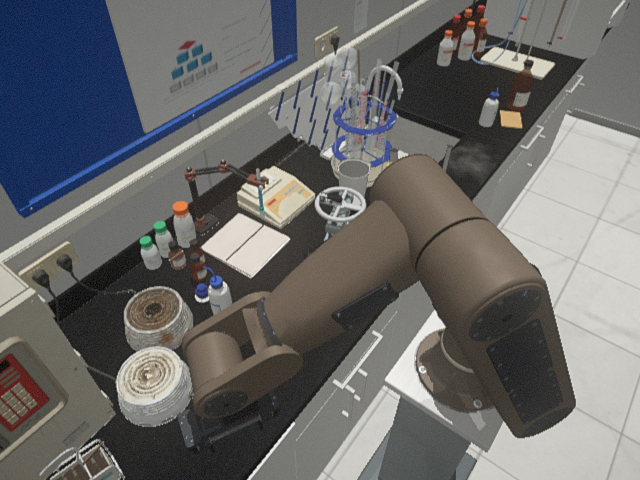

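View pics/side1.png

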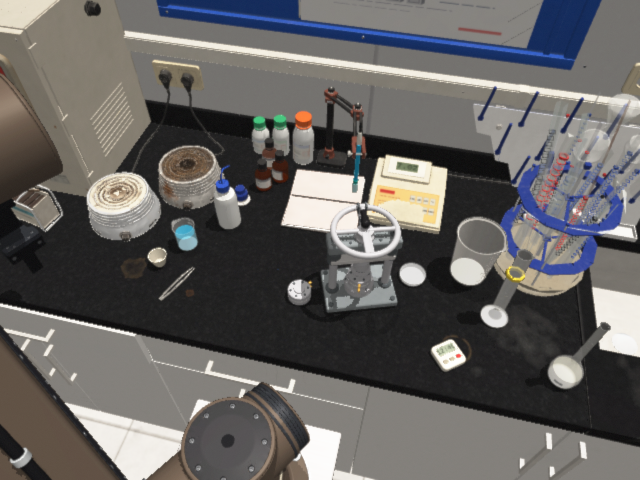

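The side view shows the press, with its wheel centred near pixel (365,232). The spare cell is at (300,291), the petri dish at (412,274) and the timer at (448,354). Next I'll fit the wheel from depth and zoom in.

```bash
cat > h.py <<'E'
from cell import *
import cv2,numpy as np
from scipy.spatial.transform import Rotation as R
from scipy.optimize import least_squares
def cloud(n,d,i=None):
    i=i or camera_info(n);f=240/np.tan(np.radians(i['vertical_fov']/2))
    v,u=np.mgrid[:480,:640];P=np.stack([(u-i['cx'])/f*d,(v-i['cy'])/f*d,d],-1)
    W=P@R.from_euler('xyz',i['attitude']).as_matrix().T+i['origin'];W[d<=0]=np.nan;return W
def proj(i,p):
    f=240/np.tan(np.radians(i['vertical_fov']/2))
    c=(np.asarray(p)-i['origin'])@R.from_euler('xyz',i['attitude']).as_matrix()
    return c[...,:2]/c[...,2:]*f+[i['cx'],i['cy']]
E
python3 - <<'E'
from h import *
p=cv2.imread('pics/side1.png');d=np.load('pics/side1.npy');W=cloud('side',d)
for n,(u,v) in dict(spare=(300,291),petri=(412,274),timer=(448,354),beaker=(184,235),wash=(228,205)).items(): print(n,W[v,u].round())
m=np.zeros((480,640),bool);m[195:270,320:410]=1
m&=(W[...,2]>222)&(W[...,2]<250)
q=W[m];print(len(q),np.median(q,0))
f=lambda x:np.hypot(q[:,0]-x[0],q[:,1]-x[1])-70
c=least_squares(f,np.median(q,0)[:2],loss='soft_l1',f_scale=3).x
print('wheel',c)
# base plate outline: z 15..32
b=(W[...,2]>16)&(W[...,2]<30)&(np.hypot(W[...,0]-c[0],W[...,1]-c[1])<115)
print(cv2.minAreaRect(W[b][:,:2].astype(np.float32)))
hi=(W[...,2]>246)&(np.hypot(W[...,0]-c[0],W[...,1]-c[1])<80)
print('hi',W[hi].round())
cv2.imwrite('pics/crop1.png',cv2.resize(p[190:320,280:430],None,fx=5,fy=4.6,interpolation=cv2.INTER_CUBIC)[:600])
E
```

```text
spare [452.   3.  33.]
petri [ 578. -259.   19.]
timer [ 377. -365.   13.]
beaker [529. 330.  65.]
wash [626. 241.  99.]
1667 [ 495.45541012 -137.64961486  238.97334366]
wheel [ 506.00420365 -131.20302796]
((506.54998779296875, -132.2818603515625), (121.6424560546875, 175.77793884277344), 20.101226806640625)
hi [[ 561. -102.  262.]
 [ 563. -104.  260.]
 [ 566. -119.  261.]
 [ 569. -121.  258.]
 [ 563. -102.  256.]
 [ 562. -105.  258.]
 [ 568. -119.  255.]
 [ 567. -122.  257.]
 [ 561. -103.  256.]
 [ 558. -105.  259.]
 [ 560. -107.  257.]
 [ 557. -110.  261.]
 [ 561. -112.  258.]
 [ 560. -114.  259.]
 [ 562. -116.  258.]
 [ 562. -118.  258.]
 [ 563. -120.  257.]
 [ 562. -122.  260.]
 [ 564. -124.  258.]
 [ 558. -101.  255.]
 [ 557. -103.  256.]
 [ 555. -106.  259.]
 [ 555. -108.  259.]
 [ 556. -110.  259.]
 [ 555. -112.  261.]
 [ 557. -114.  259.]
 [ 557. -117.  260.]
 [ 558. -119.  259.]
 [ 559. -121.  258.]
 [ 559. -123.  260.]
 [ 561. -125.  258.]
 [ 556. -102.  254.]
 [ 554. -104.  256.]
 [ 555. -106.  255.]
 [ 556. -108.  256.]
 [ 555. -110.  258.]
 [ 557. -112.  256.]
 [ 555. -1
[... 3259 characters left out ...]
 258.]
 [ 506. -126.  255.]
 [ 502. -128.  260.]
 [ 503. -130.  260.]
 [ 506. -132.  257.]
 [ 505. -134.  259.]
 [ 505. -136.  259.]
 [ 506. -138.  259.]
 [ 512. -140.  253.]
 [ 507. -122.  250.]
 [ 505. -124.  253.]
 [ 503. -126.  256.]
 [ 501. -129.  258.]
 [ 501. -131.  259.]
 [ 504. -133.  256.]
 [ 505. -135.  256.]
 [ 506. -137.  255.]
 [ 507. -139.  255.]
 [ 501. -125.  254.]
 [ 505. -126.  251.]
 [ 503. -129.  253.]
 [ 505. -131.  251.]
 [ 504. -133.  253.]
 [ 504. -135.  254.]
 [ 506. -137.  252.]
 [ 507. -139.  252.]
 [ 501. -127.  252.]
 [ 502. -129.  251.]
 [ 504. -131.  250.]
 [ 501. -133.  254.]
 [ 503. -135.  251.]
 [ 505. -137.  250.]
 [ 501. -131.  249.]
 [ 505. -133.  246.]]
```

View pics/crop1.png

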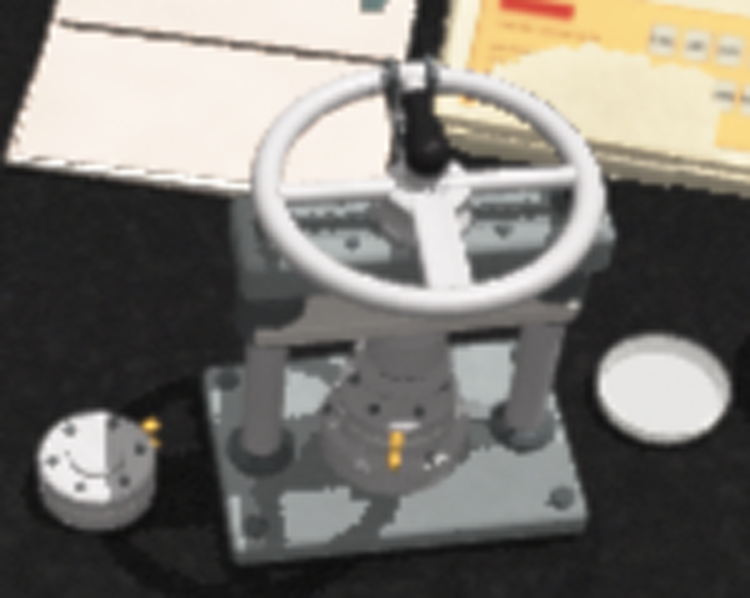

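The handle lies folded along azimuth of about 20°, with its hinge at about (558,-113). The wheel centre is at about (506.5,-131.5). I'll lift and move over the press, checking first for tall things near the path.

```bash
python3 - <<'E'
from h import *
d=np.load('pics/side1.npy');W=cloud('side',d)
m=(W[...,2]>150)&(W[...,0]>300)&(W[...,0]<900)&(abs(W[...,1]+50)<350)&(np.hypot(W[...,0]-506,W[...,1]+131)>85)
for x in range(300,900,60):
  print(x,[ (y,int(W[m&(abs(W[...,0]-x-30)<30)&(abs(W[...,1]-y-30)<30)][:,2].max())) for y in range(-400,300,60) if (m&(abs(W[...,0]-x-30)<30)&(abs(W[...,1]-y-30)<30)).sum()>3])
E
echo '[[[0, 0, -40, 0, 1], [0, 0, -80, 0, 1], [0, 0, -120, 0, 1], [0, 0, -160, 0, 1], [0, 0, -200, 0, 1]]]' | python3 -m handwheel
echo '[[[-29, -29, -2, 0, 1], [-58, -58, -5, 0, 1], [-87, -86, -8, 0, 1], [-116, -115, -10, 0, 1], [-145, -144, -12, 0, 1]]]' | python3 -m handwheel
```

```text
300 []
360 []
420 []
480 []
540 [(-400, 152)]
600 [(-400, 156), (200, 165), (260, 177)]
660 [(-400, 154), (200, 181), (260, 184)]
720 [(-100, 309)]
780 [(-100, 277)]
840 [(-100, 274), (-40, 269)]
t: 0.52
eef_pos: [279.3, 558.5, 377.9]
tcp_rot: [-3.141, -0.0, 2.678]
ft_force: [0.0, -0.0, 0.0]
opening: 0.998
grip_force: 0.0
t: 0.93
eef_pos: [344.8, 363.5, 387.9]
tcp_rot: [-3.141, -0.0, 2.678]
ft_force: [1.1, 0.4, 0.0]
opening: 1.001
grip_force: 0.0
```

```bash

echo '[[[-29, -29, 0, 0, 1], [-58, -58, 0, 0, 1], [-87, -86, 0, 0, 1], [-116, -115, 0, 0, 1], [-145, -144, 0, 0, 1]]]' | python3 -m handwheel
echo '[[[-29, -29, 0, 0, 1], [-58, -58, 0, 0, 1], [-87, -86, 0, 0, 1], [-116, -115, 0, 0, 1], [-145, -144, 0, 0, 1]]]' | python3 -m handwheel
echo '[[[-27, -27, 0, 0, 1], [-54, -54, 0, 0, 1], [-81, -80, 0, 0, 1], [-81, -80, 0, 0.12, 1], [-81, -80, 0, 0.24, 1]]]' | python3 -m handwheel
echo '[[[0, 0, 0, 0.12, 1], [0, 0, 0, 0.24, 1], [0, 0, 0, 0.36, 1], [0, 0, 0, 0.48, 1], [0, 0, 0, 0.6, 1]]]' | python3 -m handwheel
echo '[[[0, 0, 0, 0.12, 1], [0, 0, 0, 0.24, 1], [0, 0, 0, 0.36, 1], [0, 0, 0, 0.48, 1], [0, 0, 0, 0.6, 1]]]' | python3 -m handwheel
echo '[[[0, 0, 0, 0.12, 1], [0, 0, 0, 0.24, 1], [0, 0, 0, 0.36, 1], [0, 0, 0, 0.48, 1], [0, 0, 0, 0.6, 1]]]' | python3 -m handwheel
echo '[[[0, 0, 0, 0.12, 1], [0, 0, 0, 0.24, 1], [0, 0, 0, 0.287, 1], [0, 0, 0, 0.287, 1]]]' | python3 -m handwheel
python3 - <<'E'
from h import *
s=state();print(s['joints'].round(2),s['eef_pos'],s['tcp_rot'])
i=camera_info('wrist');print(i)
p,d=read_camera('wrist');cv2.imwrite("pics/w1.png",p[:,:,::-1]);np.save("pics/w1.npy",d)
np.save('pics/w1i.npy',i,allow_pickle=True)
E
```

```text
t: 1.35
eef_pos: [410.0, 169.8, 388.0]
tcp_rot: [3.142, -0.0, 2.678]
ft_force: [0.9, 0.4, 0.2]
opening: 1.0
grip_force: 0.0
t: 1.77
eef_pos: [475.4, -24.0, 388.0]
tcp_rot: [3.141, -0.0, 2.678]
ft_force: [0.9, 0.6, 0.7]
opening: 1.003
grip_force: 0.0
t: 2.18
eef_pos: [512.2, -131.8, 386.9]
tcp_rot: [-3.141, -0.002, 2.43]
ft_force: [0.2, 0.1, -0.3]
opening: 1.001
grip_force: 0.0
t: 2.6
eef_pos: [511.9, -129.7, 387.7]
tcp_rot: [-3.141, -0.0, 1.832]
ft_force: [-0.1, 0.7, -1.1]
opening: 1.003
grip_force: 0.0
t: 3.02
eef_pos: [511.9, -129.7, 387.7]
tcp_rot: [-3.141, -0.0, 1.232]
ft_force: [-0.1, -0.1, -0.3]
opening: 0.998
grip_force: 0.0
t: 3.43
eef_pos: [511.9, -129.7, 387.7]
tcp_rot: [-3.141, 0.0, 0.632]
ft_force: [0.3, 0.0, 1.0]
opening: 1.003
grip_force: 0.0
t: 3.77
eef_pos: [511.9, -129.7, 387.7]
tcp_rot: [-3.141, 0.0, 0.349]
ft_force: [0.3, -0.8, 0.8]
opening: 0.999
grip_force: 0.0
[-0.37  0.2   1.44  0.    1.5   0.85] [ 511.91012272 -129.737218    387.74950495] [-3.14111741e+00  3.64251028e-04  3.48573850e-01]
{'vertical_fov': 65.78419191893089, 'cx': 320.6854582177815, 'cy': 244.37545514592387, 'origin': array([ 588.97054278, -102.54263468,  596.215016  ]), 'attitude': array([ 2.84976535e+00,  1.33979027e-03, -1.22152338e+00])}
```

View pics/w1.png

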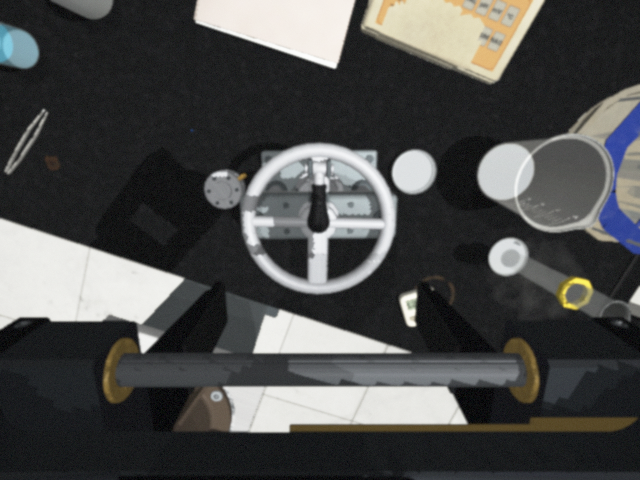

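The wrist view shows the wheel centred near (319,218) and the ball near (318,221), with the handle vertical in the picture and so aligned with the tool. Next I'll refine the centre and ball.

```bash
python3 - <<'E'
from h import *
p=cv2.imread('pics/w1.png');d=np.load('pics/w1.npy');i=np.load('pics/w1i.npy',allow_pickle=True).item()
W=cloud('wrist',d,i);f=240/np.tan(np.radians(i['vertical_fov']/2))
r=np.hypot(W[...,0]-506.5,W[...,1]+131.5)
q=W[(W[...,2]>225)&(W[...,2]<248)&(r>60)&(r<90)]
g=lambda x:np.hypot(q[:,0]-x[0],q[:,1]-x[1])-x[2]
print('rim',len(q),least_squares(g,[506,-131,70],loss='soft_l1',f_scale=2).x,np.percentile(q[:,2],[10,50,90]))
dark=(p.max(2)<60)&(W[...,2]>242)&(r<60)
q=W[dark];print('handle',len(q),q.min(0),q.max(0))
e=np.array([np.cos(.349),np.sin(.349)]);n=np.array([-e[1],e[0]])
a=(q[:,:2]-[506.5,-131.5])@e;t=(q[:,:2]-[506.5,-131.5])@n
for lo in range(-12,60,6):
  k=(a>=lo)&(a<lo+6)
  if k.sum(): print(lo,k.sum(),t[k].mean().round(1),t[k].min().round(1),t[k].max().round(1),q[k,2].max().round(1))
# spoke/hub heights
for lo in range(-40,45,5):
  k=(abs((W[...,:2]-[506.5,-131.5])@n-lo)<2.5)&(abs((W[...,:2]-[506.5,-131.5])@e-4)<8)
  print(lo,np.nanpercentile(W[k][:,2],[10,50,90]).round())
E
```

```text
rim 6227 [ 508.57350921 -128.40970204   68.89566632] [236.61632391 239.5457702  241.05459529]
handle 43985 [ 483.81616457 -180.48365782  244.57761584] [556.6105395  -71.56552814 548.9764346 ]
-12 15 48.4 48.2 48.7 497.1
-6 1086 6.3 -50.4 49.0 503.5
0 1641 3.0 -50.8 49.0 509.8
6 2110 2.6 -50.7 49.2 516.5
12 5397 1.2 -57.6 57.5 522.8
18 1650 9.8 -57.1 56.3 528.6
24 3193 7.7 -53.7 54.6 546.4
30 28680 1.3 -51.9 51.9 549.0
36 212 4.1 -47.2 47.8 529.0
42 1 5.5 5.5 5.5 257.9
-40 [ 24. 213. 239.]
-35 [ 24. 235. 239.]
-30 [146. 215. 240.]
-25 [142. 214. 239.]
-20 [212. 236. 239.]
-15 [219. 237. 239.]
-10 [236. 238. 240.]
-5 [256. 259. 261.]
0 [259. 262. 263.]
5 [259. 261. 262.]
10 [254. 258. 260.]
15 [237. 238. 239.]
20 [219. 237. 239.]
25 [212. 236. 239.]
30 [212. 236. 239.]
35 [ 53. 224. 239.]
40 [ 25. 232. 239.]
```

```bash

echo '[[[1, -1, 36, 0, 0.5], [1, -1, 72, 0, 0.5], [1, -1, 108, 0, 0.5], [1, -1, 130, 0, 0.5], [1, -1, 144, 0, 0.5]]]' | python3 -m handwheel
echo '[[[0, 0, 0, 0, 0.15], [0, 0, 0, 0, 0], [0, 0, 0, 0, 0], [0, 0, 0, 0, 0], [0, 0, 0, 0, 0]]]' | python3 -m handwheel
python3 -c "
from cell import *
print(state())"
```

```text
t: 4.23
eef_pos: [511.5, -128.0, 241.2]
tcp_rot: [-3.139, 0.003, 0.353]
ft_force: [0.7, 0.2, -0.5]
opening: 0.706
grip_force: 0.0
t: 4.65
eef_pos: [513.0, -128.6, 245.1]
tcp_rot: [3.14, -0.001, 0.351]
ft_force: [-0.5, 0.4, 0.2]
opening: 0.358
grip_force: 0.0
{'t': 4.65, 'joints': array([-3.70597731e-01,  2.84945775e-01,  1.69851251e+00,  1.02020477e-04,
        1.15634381e+00,  8.48951195e-01]), 'qvel': array([-0.00239318,  0.00312569,  0.00685972,  0.00034595, -0.00098082,
        0.00249654]), 'tau': array([-1.48054794e-02, -4.79322231e+01, -2.70308983e+01,  7.47000170e-02,
       -3.32109339e-02, -9.93580848e-03]), 'eef_pos': array([ 512.97736491, -128.58701851,  245.05962653]), 'tcp_rot': array([ 3.14047965e+00, -1.40572420e-03,  3.51207185e-01]), 'ft_force': array([-0.53105472,  0.38337689,  0.18139783]), 'moment': array([-0.08250042,  0.18638458,  0.01428196]), 'grip_force': 0.0, 'opening': 0.35803622864476703}
```

```bash

echo '[[[0, 0, 2, 0, 0], [0, 0, 2, 0, 0], [0, 0, 2, 0, 0], [0, 0, 2, 0, 0], [0, 0, 2, 0, 0]]]' | python3 -m handwheel
echo '[[[0, 0, 0, 0, 0], [0, 0, 0, 0, 0], [0, 0, 0, 0, 0]]]' | python3 -m handwheel
python3 -c "
from h import *
print(state())
p,d=read_camera('side');cv2.imwrite('pics/crop2.png',cv2.resize(p[170:270,300:430,::-1],None,fx=5,fy=5))"
```

```text
t: 5.07
eef_pos: [512.6, -128.5, 242.1]
tcp_rot: [-3.142, -0.0, 0.351]
ft_force: [0.5, -0.3, 0.6]
opening: 0.024
grip_force: 0.0
t: 5.32
eef_pos: [512.6, -128.4, 242.0]
tcp_rot: [-3.142, -0.0, 0.351]
ft_force: [-0.8, -0.2, 0.1]
opening: 0.006
grip_force: 0.0
{'t': 5.3167, 'joints': array([-3.70579250e-01,  2.87878526e-01,  1.70272785e+00,  8.76269527e-05,
        1.15101471e+00,  8.49352154e-01]), 'qvel': array([-1.82642480e-03,  4.27323487e-05,  8.47208425e-05,  4.12863672e-04,
       -9.74573684e-04, -1.13398239e-03]), 'tau': array([ 2.83299159e-04, -4.82261217e+01, -2.68960047e+01,  7.45282858e-02,
       -3.73119267e-02, -2.27361293e-04]), 'eef_pos': array([ 512.62075516, -128.44251279,  242.01048809]), 'tcp_rot': array([-3.14151379e+00, -3.15000528e-05,  3.50829207e-01]), 'ft_force': array([-0.80913972, -0.17710586,  0.13473222]), 'moment': array([-0.04419423,  0.13127108,  0.03734355]), 'grip_force': 0.0, 'opening': 0.0059413597211998535}
```

View pics/crop2.png

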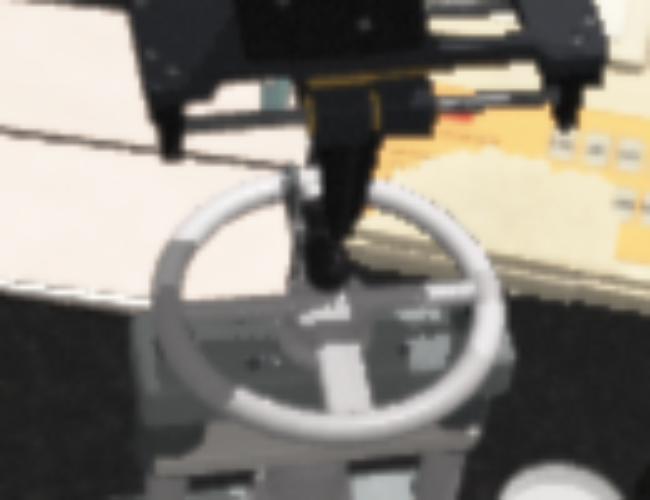

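```bash
python3 - <<'E'
from h import *
i=camera_info('side');s=state();t=s['eef_pos']
for n,q in dict(tcp=t,ball=[512.2,-128.3,252],pin=[559,-111,252],hub=[507.5,-130,234]).items(): print(n,(proj(i,q)-[300,170])*5)
i=camera_info('wrist');p,d=read_camera('wrist');print(proj(i,t))
u,v=proj(i,t).astype(int);print(u,v)
cv2.imwrite('pics/w2.png',cv2.resize(p[max(0,v-80):v+80,max(0,u-100):u+100,::-1],None,fx=3.5,fy=3.5))
E
```

```text
tcp [321.24731663 280.42712733]
ball [322.65192362 265.81769641]
pin [302.01839083 181.76350426]
hub [321.23523275 301.83975186]
[319.74328286 274.76201262]
319 274
```

View pics/w2.png

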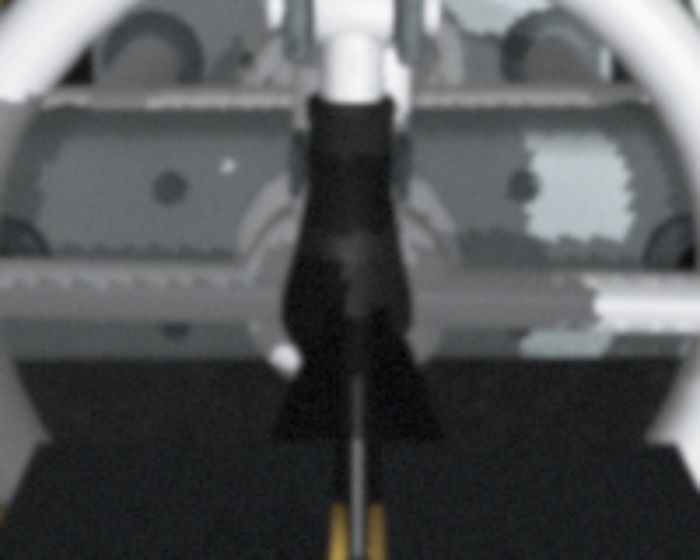

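```bash
python3 - <<'E'
from h import *
i=camera_info('wrist');p,d=read_camera('wrist');W=cloud('wrist',d,i)
c=np.array([507.5,-130]);e=np.array([np.cos(.35),np.sin(.35)]);n=np.array([-e[1],e[0]])
for v in range(215,330,4):
  print(v,[ (int((W[v,u,:2]-c)@e),int((W[v,u,:2]-c)@n),int(W[v,u,2])) for u in (300,306,312,319,326,332,338)])
E
```

```text
215 [(10, 19, 97), (41, 7, 237), (44, 3, 254), (44, 0, 255), (44, -3, 255), (41, -7, 237), (10, -17, 98)]
219 [(18, 16, 148), (38, 7, 237), (42, 3, 256), (42, 0, 256), (42, -3, 256), (38, -7, 236), (18, -15, 147)]
223 [(16, 16, 153), (39, 7, 252), (40, 3, 256), (40, 0, 257), (40, -3, 256), (36, -7, 238), (16, -14, 154)]
227 [(23, 13, 197), (37, 7, 251), (39, 3, 258), (39, 0, 259), (39, -3, 258), (33, -7, 235), (24, -12, 199)]
231 [(23, 13, 208), (31, 7, 237), (36, 3, 257), (36, 0, 259), (36, -3, 257), (31, -7, 237), (23, -12, 209)]
235 [(21, 12, 211), (29, 7, 238), (34, 3, 257), (34, 0, 258), (33, -3, 255), (30, -7, 242), (21, -12, 211)]
239 [(19, 12, 212), (26, 7, 239), (32, 3, 257), (32, 0, 258), (31, -3, 256), (28, -7, 245), (19, -12, 211)]
243 [(17, 12, 217), (24, 7, 238), (30, 3, 259), (30, 0, 259), (29, -3, 257), (26, -7, 247), (16, -12, 212)]
247 [(15, 12, 219), (26, 7, 252), (27, 3, 258), (28, 0, 259), (27, -3, 258), (24, -7, 246), (15, -12, 218)]
251 [(13, 12, 219), (24, 7, 253), (25, 3, 258), (25, 0, 258), (25, -3, 257), (18, -7, 237), (13, -12, 219)]Traceback (most recent call last):
  File "<stdin>", line 5, in <module>
ValueError: cannot convert float NaN to integer
```

```bash
python3 - <<'E'
from h import *
i=camera_info('wrist');p,d=read_camera('wrist');W=cloud('wrist',d,i)
c=np.array([507.5,-130]);e=np.array([np.cos(.35),np.sin(.35)]);n=np.array([-e[1],e[0]])
np.set_printoptions(linewidth=200,suppress=True)
for v in range(251,350,4):
  q=W[v,[290,300,306,312,319,326,332,338,348]]
  print(v,' '.join('%4.0f,%3.0f,%3.0f'%(*((x[:2]-c)@e,(x[:2]-c)@n),x[2]) for x in q))
print(state()['eef_pos'],camera_info('wrist')['origin'])
E
```

```text
251   11, 20,213   14, 13,222   24,  7,254   26,  4,258   26,  0,260   25, -4,257   19, -8,238   13,-12,221   11,-19,213
255   10, 19,219   15, 12,234   22,  7,256   23,  4,258   24,  0,259   23, -4,257   16, -8,237   13,-12,228    9,-19,214
259    8, 19,220   13, 12,236   20,  7,256   21,  4,259   21,  0,259   21, -4,259   19, -7,253   13,-11,235    7,-19,219
263    5, 19,220   11, 12,237   18,  7,257   19,  4,259   19,  0,259   19, -4,259   17, -7,254   11,-11,236    4,-19,218
267    8, 18,235    9, 12,238   16,  7,256   17,  4,259   17,  0,259   17, -4,259   15, -7,254    9,-11,238    2,-19,220
271    6, 18,238    6, 12,237   14,  7,257   15,  4,260   15,  0,260   14, -4,259   13, -7,255    6,-11,237    5,-18,234
275    4, 18,239    9, 11,252   12,  7,259   12,  4,260   12,  0,260   12, -4,259   11, -7,257    3,-12,237    3,-18,237
279    1, 18,239    7, 11,254    9,  7,259   10,  4,260   10,  0,260  nan,nan,nan    9, -7,258    1,-12,238    2,-17,240
283   -1, 18,240    6, 11,256    7,  7,260   17,  3,283    9,  0,263   17, -3,283    7, -7,258   -1,-11,239   -1,-18,239
287   -5, 1
[... 1312 characters left out ...]
 -8,367
331   40,  7,368   40,  4,368   40,  3,369   40,  1,369   16, -0,326   16, -3,328   40, -4,369   40, -5,368   40, -8,369
335   39,  7,370   40,  4,370   40,  3,371   40,  1,371   15, -0,328   17, -3,331   40, -4,370   40, -5,371   40, -8,370
339   40,  6,373   40,  4,373   40,  3,372   40,  1,373   15, -0,332   39, -2,370   40, -4,373   40, -5,372   41, -7,373
343   40,  6,374   40,  4,374   40,  2,374   40,  1,374   16, -0,334   39, -2,372   40, -4,374   41, -5,375   40, -7,374
347   40,  6,377   40,  4,376   40,  2,376   40,  1,375   14, -0,335   39, -2,374   40, -4,376   40, -5,375   40, -7,375
[ 512.6197049  -128.46094417  242.00976368] [ 589.49860934 -101.07014102  450.52836533]
```

```bash

echo '[[[0, 0, -35, 0, 0], [0, 0, -70, 0, 0], [0, 0, -70, 0, 0], [0, 0, -70, 0, 0]]]' | python3 -m handwheel
python3 - <<'E'
from h import *
c=np.array([507.5,-130]);e=np.array([np.cos(.35),np.sin(.35)]);n=np.array([-e[1],e[0]])
def rep(W,z):
  m=(W[...,2]>z-15)&(abs((W[...,:2]-c)@n)<75)&((W[...,:2]-c)@e<40)&((W[...,:2]-c)@e>-40)
  m=cv2.erode(m.astype(np.uint8),np.ones((3,3)))>0
  q=W[m]
  for lo in range(int(z)-15,int(z)+90,6):
    k=q[(q[:,2]>=lo)&(q[:,2]<lo+6)]
    if len(k): a=(k[:,:2]-c)@e;t=(k[:,:2]-c)@n;print(lo,len(k),'e',a.min().round(),a.max().round(),'n',np.percentile(t[t<0],[0,100]).round() if (t<0).any() else '',np.percentile(t[t>0],[0,100]).round() if (t>0).any() else '')
W=cloud('wrist',np.load('pics/w1.npy'),np.load('pics/w1i.npy',allow_pickle=True).item());rep(W,387)
t=state()['eef_pos'];print(t,state()['opening'])
i=camera_info('wrist');p,d=read_camera('wrist');rep(cloud('wrist',d,i),t[2])
u,v=proj(i,t);print(u,v)
cv2.imwrite('pics/w3.png',p[:,:,::-1])
p,d=read_camera('side');t=proj(camera_info('side'),t);print(t);cv2.imwrite('pics/s3.png',p[:,:,::-1])
a=cv2.resize(p[150:270,300:430,::-1],None,fx=4,fy=4);b=cv2.imread('pics/w3.png')[150:390,220:420];b=cv2.resize(b,(400,480))
cv2.imwrite('pics/c3.png',np.hstack([a,b])[:,:800])
E
```

```text
t: 5.85
eef_pos: [513.1, -128.7, 313.5]
tcp_rot: [3.139, -0.003, 0.351]
ft_force: [0.4, -0.1, -0.4]
opening: 0.002
grip_force: 0.0
426 240 e -5.0 16.0 n [-53. -49.] [45. 49.]
432 373 e -5.0 16.0 n [-54. -49.] [45. 51.]
438 441 e -5.0 17.0 n [-55. -49.] [45. 52.]
444 502 e -5.0 17.0 n [-56. -49.] [45. 52.]
450 600 e -5.0 16.0 n [-57. -49.] [45. 53.]
456 642 e -4.0 17.0 n [-57. -49.] [45. 53.]
462 657 e -1.0 16.0 n [-58. -49.] [45. 54.]
468 669 e 4.0 17.0 n [-59. -49.] [45. 56.]
474 660 e -6.0 17.0 n [-59. -49.] [45. 56.]
[ 513.13162318 -128.66380424  313.50665276] 0.0020850599963278616
352 79 e 15.0 18.0 n [-5. -0.] [0. 3.]
358 93 e 15.0 18.0 n [-6. -0.] [0. 3.]
364 169 e 15.0 18.0 n [-8. -0.] [0. 6.]
370 201 e 11.0 18.0 n [-8. -0.] [0. 6.]
376 303 e -4.0 18.0 n [-9. -0.] [0. 7.]
382 264 e -2.0 18.0 n [-10.  -0.] [0. 8.]
388 176 e 15.0 18.0 n [-10.  -0.] [0. 8.]
394 81 e 15.0 18.0 n [-3. -0.] [0. 1.]
400 65 e 14.0 17.0 n [-3. -0.] [0. 1.]
319.8009170750386 274.7627633731709
[367.2633434  203.08013484]
```

View pics/c3.png

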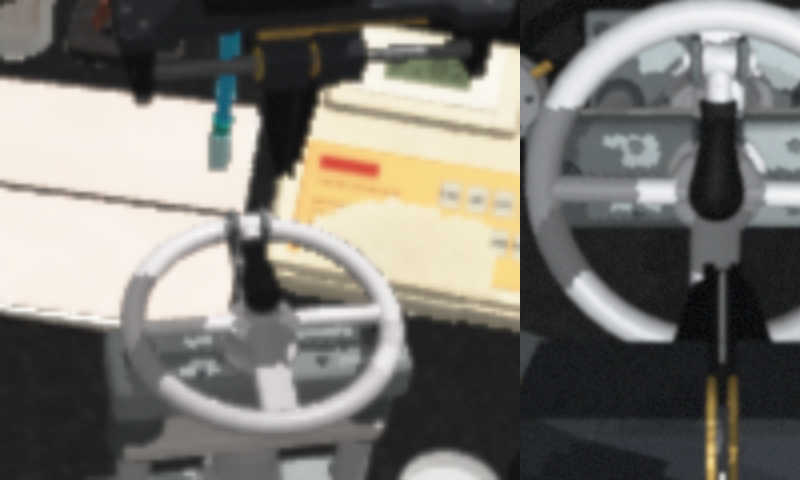

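The fingertips appear in the wrist depth at z≈352 while the reported TCP is 313, so the real tips sit about 38 mm higher. That is why the fingers closed above the ball. I'll confirm with the side camera.

```bash
python3 - <<'E'
from h import *
i=camera_info('side');p,d=read_camera('side');W=cloud('side',d,i);t=state()['eef_pos']
for dz in (0,19,38,57): print(dz,proj(i,t+[0,0,dz]).round(1))
m=(W[...,2]>t[2]-10)&(abs(W[...,0]-t[0])<35)&(abs(W[...,1]-t[1])<35)
m=cv2.erode(m.astype(np.uint8),np.ones((3,3)))>0
q=W[m]
for lo in range(int(t[2])-10,int(t[2])+90,6):
  k=q[(q[:,2]>=lo)&(q[:,2]<lo+6)]
  if len(k): print(lo,len(k),k.mean(0).round(),k.min(0).round(),k.max(0).round())
E
```

```text
0 [366.9 204.2]
19 [367.7 197.8]
38 [368.6 191.1]
57 [369.4 184.3]
354 5 [ 504. -134.  357.] [ 501. -136.  355.] [ 505. -132.  359.]
360 11 [ 503. -135.  364.] [ 499. -139.  362.] [ 506. -130.  366.]
366 12 [ 503. -134.  369.] [ 501. -139.  366.] [ 506. -129.  371.]
372 15 [ 502. -133.  375.] [ 498. -140.  372.] [ 504. -127.  378.]
378 20 [ 502. -133.  381.] [ 498. -141.  378.] [ 509. -123.  384.]
384 24 [ 503. -132.  387.] [ 498. -141.  384.] [ 508. -122.  390.]
390 21 [ 503. -132.  393.] [ 498. -142.  390.] [ 507. -122.  396.]
396 28 [ 502. -133.  399.] [ 499. -143.  397.] [ 507. -122.  402.]
```

Both cameras agree the tips are about 38 mm above the reported TCP. So I'll open, descend to TCP z≈205 (tips about 243), then close.

```bash

echo '[[[0, 0, 0, 0, 0.5], [0, 0, 0, 0, 0.5], [0, 0, 0, 0, 0.5], [0, 0, 20, 0, 0.5], [0, 0, 40, 0, 0.5]]]' | python3 -m handwheel
echo '[[[0, 0, 20, 0, 0.5], [0, 0, 40, 0, 0.5], [0, 0, 55, 0, 0.5], [0, 0, 62, 0, 0.5], [0, 0, 66, 0, 0.5]]]' | python3 -m handwheel
echo '[[[0, 0, 0, 0, 0], [0, 0, 0, 0, 0], [0, 0, 0, 0, 0], [0, 0, 0, 0, 0], [0, 0, 0, 0, 0]]]' | python3 -m handwheel
echo '[[[0, 0, 0, 0, 0], [0, 0, 0, 0, 0], [0, 0, 0, 0, 0], [0, 0, 0, 0, 0], [0, 0, 0, 0, 0]]]' | python3 -m handwheel
```

```text
t: 6.42
eef_pos: [513.0, -128.6, 271.9]
tcp_rot: [3.14, -0.001, 0.351]
ft_force: [0.4, 0.2, -0.9]
opening: 0.302
grip_force: 0.0
t: 6.83
eef_pos: [512.3, -128.4, 205.0]
tcp_rot: [-3.14, 0.001, 0.351]
ft_force: [0.8, 0.1, 0.5]
opening: 0.498
grip_force: 0.0
t: 7.25
eef_pos: [512.3, -127.6, 206.4]
tcp_rot: [-3.14, -0.0, 0.35]
ft_force: [-0.6, 8.6, 1.5]
opening: 0.217
grip_force: 30.0
t: 7.67
eef_pos: [512.3, -127.4, 206.4]
tcp_rot: [-3.14, -0.0, 0.351]
ft_force: [-2.2, 5.5, 3.0]
opening: 0.213
grip_force: 30.0
```

```bash

echo '[[[0.6, -1, -7.8, 0, 0], [2.4, -1, -15.5, 0, 0], [5.4, -1, -22.7, 0, 0], [9.5, -1, -29.4, 0, 0], [14.6, -1, -35.4, 0, 0]]]' | python3 -m handwheel
echo '[[[6, 0, -5.1, 0, 0], [12.7, 0, -9.2, 0, 0], [19.9, 0, -12.2, 0, 0], [27.6, 0, -14, 0, 0], [35.4, 0, -14.6, 0, 0]]]' | python3 -m handwheel
echo '[[[0, 0, 0, 0, 0], [0, 0, 0, 0, 0], [0, 0, 0, 0, 0]]]' | python3 -m handwheel
python3 - <<'E'
from h import *
print(state()['ft_force'])
p,d=read_camera('side');cv2.imwrite('pics/c4.png',cv2.resize(p[150:270,300:430,::-1],None,fx=4,fy=4))
E
```

```text
t: 8.08
eef_pos: [525.9, -122.3, 242.3]
tcp_rot: [-3.141, 0.001, 0.351]
ft_force: [-2.5, 2.5, -3.8]
opening: 0.213
grip_force: 30.0
t: 8.5
eef_pos: [560.1, -110.3, 257.3]
tcp_rot: [3.141, -0.001, 0.351]
ft_force: [-0.6, 1.2, 0.3]
opening: 0.136
grip_force: 0.5
t: 8.75
eef_pos: [559.7, -110.4, 256.3]
tcp_rot: [3.141, -0.001, 0.351]
ft_force: [1.1, 0.5, 0.3]
opening: 0.005
grip_force: 1.1
[1.06639763 0.45228503 0.33585389]
```

View pics/c4.png

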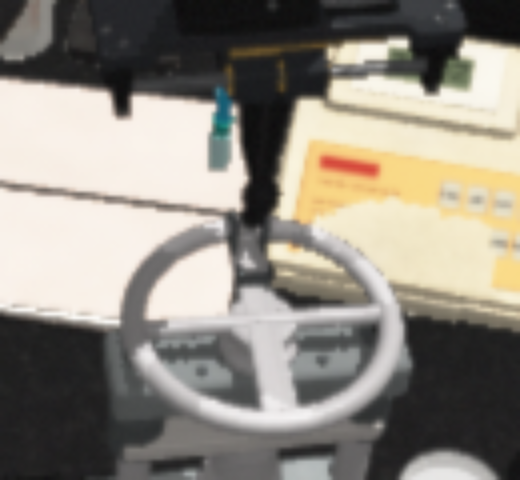

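The fingers slipped off near the top and the handle looks almost upright, with its ball near crop pixel (260,195). I'll measure where the ball is.

```bash
python3 - <<'E'
from h import *
c=np.array([507.5,-130]);e=np.array([np.cos(.35),np.sin(.35)]);n=np.array([-e[1],e[0]])
for nm,cc in (('wrist',[508.5,-128.5]),('side',[506.5,-131.5])):
  i=camera_info(nm);p,d=read_camera(nm);W=cloud(nm,d,i)
  A=(W[...,:2]-cc)@e;T=(W[...,:2]-cc)@n
  m=(A>20)&(A<80)&(abs(T)<20)&(W[...,2]>255)&(W[...,2]<330)
  m=cv2.erode(m.astype(np.uint8),np.ones((3,3) if nm=='wrist' else (2,2)))>0
  for lo in range(255,330,5):
    k=m&(W[...,2]>=lo)&(W[...,2]<lo+5)
    if k.sum(): print(nm,lo,k.sum(),'a',A[k].min().round(1),A[k].max().round(1),'t',T[k].min().round(1),T[k].max().round(1))
E
```

```text
wrist 255 376 a 47.0 61.4 t -13.4 10.7
wrist 260 68 a 52.0 55.7 t -4.9 8.1
wrist 265 3 a 52.6 53.1 t -2.5 -0.2
wrist 290 16 a 63.9 65.9 t -4.7 2.7
wrist 295 70 a 63.6 66.2 t -5.2 3.1
wrist 300 77 a 63.4 66.5 t -5.5 3.4
wrist 305 124 a 63.3 66.3 t -7.7 5.6
wrist 310 136 a 63.8 66.3 t -8.0 5.9
wrist 315 187 a 59.1 66.2 t -8.6 6.5
wrist 320 188 a 60.0 66.2 t -9.2 7.1
wrist 325 155 a 63.6 66.2 t -9.7 7.4
side 255 9 a 45.7 60.2 t -13.2 7.2
side 260 5 a 45.0 53.3 t -1.8 7.8
side 265 4 a 42.0 43.6 t -5.2 1.3
side 270 5 a 39.1 43.2 t -4.5 3.7
side 275 3 a 36.6 41.7 t -5.3 4.3
side 285 3 a 27.1 31.9 t -0.5 2.5
side 290 4 a 26.5 30.3 t -6.7 5.9
side 295 16 a 21.5 33.2 t -11.7 6.1
side 300 25 a 23.7 49.7 t -8.2 8.8
side 305 38 a 25.4 49.8 t -8.2 7.2
side 310 13 a 44.5 47.7 t -8.9 4.6
side 315 12 a 42.9 47.7 t -7.9 6.6
side 320 14 a 43.2 47.7 t -10.1 7.2
side 325 6 a 44.4 46.0 t -5.0 7.9
```

```bash

echo '[[[0, 0, 0, 0, 0.6], [0, 0, 0, 0, 0.6], [0, 0, 0, 0, 0.6], [0, 0, 0, 0, 0.6], [-12, -0.5, 0, 0, 0.6]]]' | python3 -m handwheel
echo '[[[-11, 0, 0, 0, 0.6], [-11, 0, 8, 0, 0.6], [-11, 0, 16, 0, 0.6], [-11, 0, 17, 0, 0], [-11, 0, 17, 0, 0]]]' | python3 -m handwheel
echo '[[[0, 0, 0, 0, 0], [0, 0, 0, 0, 0], [0, 0, 0, 0, 0], [0, 0, 0, 0, 0], [0, 0, 0, 0, 0]]]' | python3 -m handwheel
echo '[[[0, 0, 0, 0, 0], [0, 0, 0, 0, 0], [0, 0, 0, 0, 0]]]' | python3 -m handwheel
```

```text
t: 9.32
eef_pos: [548.3, -113.9, 255.7]
tcp_rot: [-3.141, -0.0, 0.351]
ft_force: [-0.2, 0.2, -0.3]
opening: 0.296
grip_force: 0.0
t: 9.73
eef_pos: [537.2, -117.7, 238.2]
tcp_rot: [-3.141, 0.001, 0.351]
ft_force: [0.1, -0.1, -0.5]
opening: 0.472
grip_force: 0.0
t: 10.15
eef_pos: [537.7, -118.0, 239.2]
tcp_rot: [3.141, -0.0, 0.351]
ft_force: [0.4, -0.7, -0.2]
opening: 0.214
grip_force: 30.0
t: 10.4
eef_pos: [537.7, -117.9, 239.2]
tcp_rot: [3.141, -0.001, 0.351]
ft_force: [2.2, -1.6, 1.1]
opening: 0.215
grip_force: 30.0
```

```bash

echo '[[[5.6, 0, -2.5, 0, 0], [11.4, 0, -4.4, 0, 0], [17.4, 0, -5.5, 0, 0], [21, 0, -5.9, 0, 0], [23.5, 0, -5.9, 0, 0]]]' | python3 -m handwheel
echo '[[[0, 0, 0, 0, 0], [0, 0, 0, 0, 0]]]' | python3 -m handwheel
echo '[[[1.5, 0, 0, 0, 0], [1.5, 0, 0, 0, 0], [1.5, 0, 0, 0, 0]]]' | python3 -m handwheel
```

```text
t: 10.82
eef_pos: [559.7, -110.0, 245.0]
tcp_rot: [3.141, 0.001, 0.351]
ft_force: [-3.0, -5.8, 1.2]
opening: 0.214
grip_force: 30.0
t: 10.98
eef_pos: [560.1, -109.9, 245.0]
tcp_rot: [3.141, -0.0, 0.351]
ft_force: [1.6, -4.6, -1.0]
opening: 0.218
grip_force: 30.0
t: 11.23
eef_pos: [561.0, -109.5, 245.0]
tcp_rot: [3.141, 0.0, 0.351]
ft_force: [-0.4, -5.9, -0.8]
opening: 0.212
grip_force: 30.0
```

```bash

echo '[[[1.5, 0.5, 0, 0, 0], [3, 0.5, 0, 0, 0], [3, 0.5, 0, 0, 0], [3, 0.5, 0, 0, 0]]]' | python3 -m handwheel
python3 - <<'E'
from h import *
e=np.array([np.cos(.35),np.sin(.35)])
print(state()['ft_force'],state()['eef_pos'],[ (state()['eef_pos'][:2]-c)@e for c in ([506.5,-131.5],[508.5,-128.5])])
p,d=read_camera('side')
a=cv2.resize(p[140:270,300:430,::-1],None,fx=3,fy=3)
p,d=read_camera('wrist');b=p[130:390,200:440,::-1];b=cv2.resize(b,(360,390));cv2.imwrite('pics/c5.png',np.hstack([a,b]))
E
```

```text
t: 11.57
eef_pos: [563.1, -109.0, 244.9]
tcp_rot: [-3.141, 0.002, 0.351]
ft_force: [-4.4, -6.0, 1.4]
opening: 0.217
grip_force: 30.0
[-4.38305047 -6.02217312  1.42939904] [ 563.05683894 -108.96788011  244.94132257] [np.float64(60.854165727322254), np.float64(57.94672687926114)]
```

View pics/c5.png

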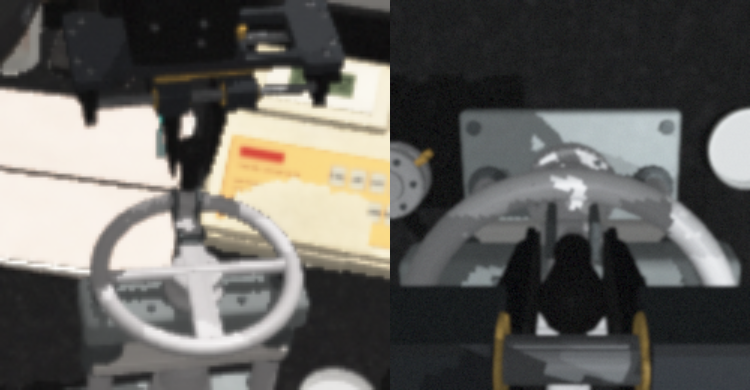

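```bash
python3 - <<'E'
from h import *
e=np.array([np.cos(.35),np.sin(.35)]);n=np.array([-e[1],e[0]])
for nm,cc in (('wrist',[508.5,-128.5]),('side',[506.5,-131.5])):
  i=camera_info(nm);p,d=read_camera(nm);W=cloud(nm,d,i)
  A=(W[...,:2]-cc)@e;T=(W[...,:2]-cc)@n
  m=(A>20)&(A<85)&(abs(T)<7)&(W[...,2]>245)&(W[...,2]<330)
  m=cv2.erode(m.astype(np.uint8),np.ones((2,2)))>0
  for lo in range(245,330,5):
    k=m&(W[...,2]>=lo)&(W[...,2]<lo+5)&(abs(T)<4)
    if k.sum(): print(nm,lo,k.sum(),'a',np.percentile(A[k],[5,50,95]).round(1))
E
```

```text
wrist 250 44 a [58.5 59.1 59.7]
wrist 255 65 a [56.3 58.1 58.8]
wrist 260 9 a [57.4 58.6 59.1]
wrist 265 45 a [58.1 59.8 60.7]
wrist 270 56 a [58.4 59.8 60.4]
wrist 275 58 a [58.5 59.8 60.3]
wrist 280 40 a [58.7 60.2 60.9]
wrist 285 44 a [60.1 61.1 61.8]
wrist 290 39 a [60.9 62.3 62.8]
wrist 295 43 a [62.2 63.5 64.3]
wrist 300 103 a [62.6 64.  64.4]
wrist 305 217 a [59.5 62.2 63.9]
wrist 310 485 a [48.5 55.1 60.5]
side 245 1 a [53.5 53.5 53.5]
side 250 5 a [50.3 51.5 53.9]
side 255 7 a [47.5 51.6 55.4]
side 260 5 a [50.3 51.5 52.9]
side 265 4 a [50.  50.8 52.2]
side 270 7 a [50.4 50.9 53.1]
side 275 5 a [49.2 52.2 52.9]
side 280 5 a [49.5 50.2 52.3]
side 285 5 a [47.5 49.7 51.5]
side 290 5 a [47.4 48.9 51.1]
side 295 4 a [45.6 46.9 47.3]
side 300 7 a [45.7 47.5 49.1]
side 305 10 a [44.2 47.9 53.6]
side 310 14 a [47.3 52.9 58.8]
side 315 1 a [49.1 49.1 49.1]
```

The pear is symmetric about a≈55 mm over its whole height, so the handle stands fully upright and gripped. I'll start cranking, with the first 45° as a test.

```bash

echo '[[[-2, 0, 0, 0, 0], [-2, 0, 0, 0, 0]]]' | python3 -m handwheel
echo '[[[-0.7, 8.6, 0, 0, 0], [-2.7, 17, 0, 0, 0], [-6, 25, 0, 0, 0], [-10.5, 32.3, 0, 0, 0], [-16.1, 38.9, 0, 0, 0]]]' | python3 -m handwheel
```

```text
t: 11.93
eef_pos: [562.0, -109.4, 245.0]
tcp_rot: [3.142, -0.0, 0.351]
ft_force: [-1.0, -3.8, -0.4]
opening: 0.213
grip_force: 30.0
t: 12.35
eef_pos: [560.7, -150.2, 245.2]
tcp_rot: [-3.139, -0.002, 0.351]
ft_force: [0.3, 7.1, 3.4]
opening: 0.216
grip_force: 30.0
```

```bash

echo '[[[-6.6, 5.6, 0, 0, 0], [-13.9, 10.1, 0, 0, 0], [-21.9, 13.4, 0, 0, 0], [-30.3, 15.4, 0, 0, 0], [-38.9, 16.1, 0, 0, 0]]]' | python3 -m handwheel
echo '[[[-8.6, -0.7, 0, 0, 0], [-17, -2.7, 0, 0, 0], [-25, -6, 0, 0, 0], [-32.3, -10.5, 0, 0, 0], [-38.9, -16.1, 0, 0, 0]]]' | python3 -m handwheel
```

```text
t: 12.77
eef_pos: [530.2, -179.0, 245.2]
tcp_rot: [-3.14, -0.003, 0.351]
ft_force: [6.0, 5.5, 0.7]
opening: 0.211
grip_force: 30.0
t: 13.18
eef_pos: [488.5, -178.1, 245.2]
tcp_rot: [3.141, -0.003, 0.351]
ft_force: [8.0, -0.1, -1.1]
opening: 0.215
grip_force: 30.0
```

```bash

echo '[[[-5.6, -6.6, 0, 0, 0], [-10.1, -13.9, 0, 0, 0], [-13.4, -21.9, 0, 0, 0], [-15.4, -30.3, 0, 0, 0], [-16.1, -38.9, 0, 0, 0]]]' | python3 -m handwheel
python3 - <<'E'
from h import *
f=[state()['ft_force'].round(1) for _ in range(3)];print(f)
p,d=read_camera('side');a=cv2.resize(p[140:270,300:430,::-1],None,fx=3,fy=3)
p,d=read_camera('wrist');b=p[130:390,200:440,::-1];b=cv2.resize(b,(360,390));cv2.imwrite('pics/c6.png',np.hstack([a,b]))
E
```

```text
t: 13.6
eef_pos: [459.4, -147.8, 245.2]
tcp_rot: [3.139, -0.001, 0.351]
ft_force: [4.0, -6.5, -1.8]
opening: 0.213
grip_force: 30.0
[array([ 4. , -6.5, -1.8]), array([ 4. , -6.5, -1.8]), array([ 4. , -6.5, -1.8])]
```

View pics/c6.png

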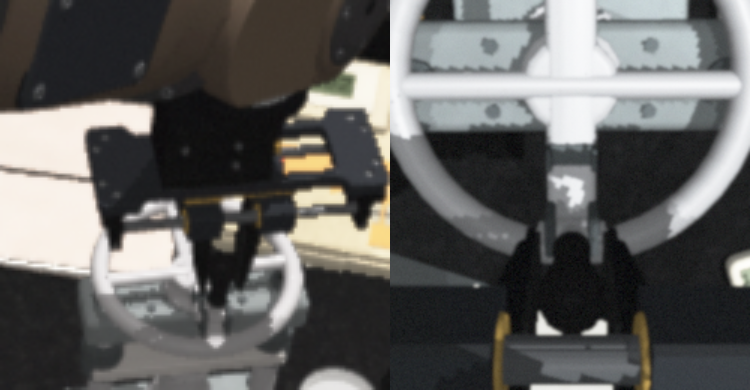

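At 180° the handle is still upright and firmly held (ball at crop pixel (572,280)). From here I'll take 30° steps and check the tangential pull after each.

```bash
cat >> h.py <<'E'
def tan(phi):
    s=state();a=np.radians(20.1-phi);f=s['ft_force'][:2]
    c=np.array([509.8,-128.8]);r=s['eef_pos'][:2]-c
    print('phi',phi,'meas',round((20.1-np.degrees(np.arctan2(r[1],r[0])))%360,1),'R',np.hypot(*r).round(1),'drag',(f@[-np.sin(a),np.cos(a)]).round(2),'radial',(f@[np.cos(a),np.sin(a)]).round(2))
E
echo '[[[0.8, -9.6, 0, 0, 0], [3.3, -18.8, 0, 0, 0], [7.4, -27.5, 0, 0, 0]]]' | python3 -m handwheel | tail -n +2; python3 -c "from h import *;tan(210)"
```

```text
eef_pos: [456.2, -119.4, 245.5]
tcp_rot: [3.14, 0.0, 0.351]
ft_force: [-1.8, -6.3, 4.0]
opening: 0.216
grip_force: 30.0
phi 210 meas 210.1 R 54.4 drag 6.54 radial 0.7
```

```bash
echo '[[[5.5, -7.9, 0, 0, 0], [12.2, -14.6, 0, 0, 0], [20.1, -20.1, 0, 0, 0]]]' | python3 -m handwheel | tail -n +4; python3 -c "from h import *;tan(240)"
```

```text
ft_force: [-6.4, -4.2, 7.0]
opening: 0.213
grip_force: 30.0
phi 240 meas 240.4 R 55.5 drag 7.35 radial 2.21
```

```bash
echo '[[[8.7, -4.5, 0, 0, 0], [17.9, -7.2, 0, 0, 0], [27.5, -8.4, 0, 0, 0]]]' | python3 -m handwheel | tail -n +2; python3 -c "from h import *;tan(270)"
```

```text
eef_pos: [490.7, -75.4, 245.4]
tcp_rot: [-3.141, 0.002, 0.351]
ft_force: [-5.8, -4.2, 6.1]
opening: 0.216
grip_force: 30.0
phi 270 meas 270.4 R 56.7 drag 6.86 radial -1.95
```

```bash
echo '[[[9.6, 0.8, 0, 0, 0], [18.8, 3.3, 0, 0, 0], [27.5, 7.4, 0, 0, 0]]]' | python3 -m handwheel | tail -n +4; python3 -c "from h import *;tan(300)"
```

```text
ft_force: [-9.8, 1.6, 10.0]
opening: 0.213
grip_force: 30.0
phi 300 meas 299.1 R 57.2 drag 9.97 radial -0.11
```

```bash
echo '[[[7.9, 5.5, 0, 0, 0], [14.6, 12.2, 0, 0, 0], [20.1, 20.1, 0, 0, 0]]]' | python3 -m handwheel | tail -n +4; python3 -c "from h import *;tan(330)"
```

```text
ft_force: [-11.3, 10.7, 11.9]
opening: 0.215
grip_force: 30.0
phi 330 meas 327.1 R 57.1 drag 15.54 radial 0.91
```

Contact was felt near 285°. The pull is now about 8.4 N above running drag (about 210 N on the cell), inside the window, so I'm not going any further. I'll ease the pull on the handle, which the wheel holds by itself.

```bash
echo '[[[-1.5, -2.6, 0, 0, 0], [-1.5, -2.6, 0, 0, 0], [-1.5, -2.6, 0, 0, 0]]]' | python3 -m handwheel | tail -n +2; python3 -c "from h import *;tan(327)"
```

```text
eef_pos: [543.5, -82.8, 245.6]
tcp_rot: [-3.141, -0.001, 0.351]
ft_force: [-0.1, 1.3, 6.8]
opening: 0.211
grip_force: 30.0
phi 327 meas 326.3 R 57.0 drag 0.86 radial 0.94
```

```bash
echo '[[[0, 0, 0, 0, 0.4], [0, 0, 0, 0, 0.4], [0, 0, 0, 0, 0.4], [0, 0, 0, 0, 0.4], [-1, 0, 0, 0, 0.4]]]' | python3 -m handwheel | tail -n +2;echo '[[[-1, 0, 0, -0.115, 0.4], [-1, 0, 0, -0.23, 0.4], [-1, 0, 0, -0.345, 0.4], [-1, 0, 0, -0.46, 0.4], [-1, 0, 0, -0.575, 0.4]]]' | python3 -m handwheel | tail -n +2
python3 - <<'E'
from h import *
i=camera_info('wrist');p,d=read_camera('wrist');W=cloud('wrist',d,i);t=state()['eef_pos'];y=state()['tcp_rot'][2]
print('yaw',y)
e=np.array([np.cos(y),np.sin(y)]);n=np.array([-e[1],e[0]])
cc=np.array([508.5,-128.5])
A=(W[...,:2]-cc)@e;T=(W[...,:2]-cc)@n;print('tool a,t',(t[:2]-cc)@e,(t[:2]-cc)@n)
m=(A>30)&(A<85)&(abs(T)<25)&(W[...,2]>245)&(W[...,2]<318)
m=cv2.erode(m.astype(np.uint8),np.ones((2,2)))>0
for lo in range(245,318,5):
  k=m&(W[...,2]>=lo)&(W[...,2]<lo+5)
  if k.sum(): print(lo,k.sum(),'a',np.percentile(A[k],[5,50,95]).round(1),'t',np.percentile(T[k],[0,5,50,95,100]).round(1))
# spokes azimuth: points z 230..242, r 20..60
r=np.hypot(*(W[...,:2]-cc).transpose(2,0,1));k=(W[...,2]>228)&(W[...,2]<243)&(r>25)&(r<58)
az=np.degrees(np.arctan2(W[...,1]-cc[1],W[...,0]-cc[0]))[k];h,b=np.histogram(az,36,(-180,180));print([(int(b[j]),int(h[j])) for j in range(36) if h[j]>20])
E
```

```text
eef_pos: [542.1, -83.5, 244.7]
tcp_rot: [-3.141, 0.0, 0.351]
ft_force: [-0.4, -0.6, 0.4]
opening: 0.397
grip_force: 0.0
eef_pos: [541.0, -83.8, 244.8]
tcp_rot: [-3.141, -0.0, 0.931]
ft_force: [0.3, 0.1, 0.3]
opening: 0.404
grip_force: 0.0
yaw 0.9397845519020009
tool a,t 55.24077786192391 0.08097954785541688
245 24 a [56.6 61.2 62.2] t [-6.5 -5.9 10.1 12.7 12.9]
250 149 a [51.8 59.2 61.9] t [-9.3 -8.7  3.4 14.5 15.6]
255 483 a [48.1 56.4 61.1] t [-9.2 -7.5  1.6 14.3 15.6]
260 8 a [51.8 57.9 58.6] t [-5.1 -4.7  2.2  5.9  6.1]
265 84 a [53.6 59.3 60.7] t [-3.3 -3.3  3.7 10.2 10.3]
270 100 a [56.2 59.2 60.4] t [-3.3 -2.7  2.6  9.   9.6]
275 86 a [55.9 59.3 60.4] t [-3.2 -2.7  3.   8.5  9.7]
280 95 a [47.1 60.1 66.5] t [-22.6 -20.4   4.9  20.1  21.5]
285 193 a [48.  61.5 66.7] t [-23.7 -22.6   5.7  21.2  22.4]
290 238 a [48.8 62.3 66.8] t [-24.7 -22.9   2.2  21.4  22.7]
295 268 a [48.9 63.8 66.9] t [-24.9 -23.6   3.3  22.8  24.2]
300 463 a [50.9 63.4 66.7] t [-24.8 -22.6   2.1  22.3  24.4]
305 943 a [48.2 60.5 66.6] t [-24.6 -21.    2.8  20.6  24.4]
310 1083 a [48.2 55.8 66.5] t [-24.9 -21.    3.3  20.2  24.3]
315 129 a [50.7 65.4 66.9] t [-24.7 -23.5 -19.3  23.1  24.2]
[(-140, 262), (-130, 365), (-120, 283), (-40, 33), (-30, 31), (40, 50), (50, 73), (60, 26), (130, 26), (140, 35)]
```

```bash
echo '[[[-1, -1.6, 0, -0.058, 0.4], [-2, -3.3, 0, -0.058, 0.4], [-2, -3.3, 0, -0.058, 0], [-2, -3.3, 0, -0.058, 0], [-2, -3.3, 0, -0.058, 0]]]' | python3 -m handwheel | tail -n +2;echo '[[[0, 0, 0, 0, 0], [0, 0, 0, 0, 0], [0, 0, 0, 0, 0]]]' | python3 -m handwheel | tail -n +2; python3 -c "from h import *;tan(323)"
```

```text
eef_pos: [537.3, -83.5, 245.0]
tcp_rot: [3.142, -0.0, 0.982]
ft_force: [-0.1, 0.5, 0.7]
opening: 0.247
grip_force: 0.0
eef_pos: [537.1, -83.4, 244.9]
tcp_rot: [-3.141, -0.0, 0.983]
ft_force: [-1.3, 0.8, 1.4]
opening: 0.215
grip_force: 30.0
phi 323 meas 321.1 R 53.0 drag 1.5 radial -0.06
```

```bash
echo '[[[-7.8, 0, 0.6, 0, 0], [-15.5, 0, 2.4, 0, 0], [-22.7, 0, 5.4, 0, 0], [-29.4, 0, 9.5, 0, 0], [-35.4, 0, 14.6, 0, 0]]]' | python3 -m handwheel | tail -n +2;echo '[[[-2.6, 0, 2.9, 0, 0], [-5.1, 0, 6, 0, 0], [-7.2, 0, 9.2, 0, 0], [-9.2, 0, 12.7, 0, 0], [-9.2, 0, 12.7, 0, 0]]]' | python3 -m handwheel | tail -n +2; python3 -c "
from h import *
s=state();f=s['ft_force'];y=s['tcp_rot'][2];print('lat',f[:2]@[-np.sin(y),np.cos(y)],'rad',f[:2]@[np.cos(y),np.sin(y)])"
```

```text
eef_pos: [517.2, -113.8, 230.5]
tcp_rot: [3.141, 0.0, 0.983]
ft_force: [-2.1, 3.5, 5.3]
opening: 0.213
grip_force: 30.0
eef_pos: [511.6, -121.8, 217.1]
tcp_rot: [-3.141, 0.001, 0.983]
ft_force: [-2.7, -2.5, 0.6]
opening: 0.216
grip_force: 30.0
lat 0.8575877175248162 rad -3.621248798012008
```

```bash
echo '[[[0, 0, 0, 0, 0.4], [0, 0, 0, 0, 0.4], [0, 0, 0, 0, 0.4], [0, 0, 0, 0, 0.4], [0, 0, -15, 0, 0.4]]]' | python3 -m handwheel | tail -n +2;echo '[[[0, 0, -15, 0, 0.4], [-3, 0, -32, 0, 0], [-3, 0, -32, 0, 0], [-3, 0, -32, 0, 0], [-3, 0, -32, 0, 0]]]' | python3 -m handwheel | tail -n +2
echo '[[[0, 0, 0, 0, 0], [0, 0, 0, 0, 0], [0, 0, 0, 0, 0], [0, 0, 5, 0, 0], [0, 0, 10, 0, 0]]]' | python3 -m handwheel | tail -n +2
python3 - <<'E'
from h import *
i=camera_info('wrist');p,d=read_camera('wrist');W=cloud('wrist',d,i);t=state()['eef_pos'];y=state()['tcp_rot'][2]
e=np.array([np.cos(y),np.sin(y)]);n=np.array([-e[1],e[0]]);cc=np.array([508.5,-128.5])
A=(W[...,:2]-cc)@e;T=(W[...,:2]-cc)@n;print('tool a,t',(t[:2]-cc)@e,(t[:2]-cc)@n)
for lo in range(-5,60,5):
  k=(A>=lo)&(A<lo+5)&(abs(T)<14)&(W[...,2]>246)
  if k.sum()>3: print(lo,k.sum(),'z',np.percentile(W[k][:,2],[5,50,95]).round(),'t',np.percentile(T[k],[5,95]).round(1))
E
```

```text
eef_pos: [511.7, -120.3, 230.6]
tcp_rot: [-3.138, 0.001, 0.984]
ft_force: [0.3, 0.2, -0.6]
opening: 0.397
grip_force: 0.0
eef_pos: [510.7, -123.0, 263.8]
tcp_rot: [-3.141, 0.0, 0.984]
ft_force: [-0.2, -0.0, 0.8]
opening: 0.179
grip_force: 0.0
eef_pos: [510.9, -123.1, 254.1]
tcp_rot: [3.142, -0.0, 0.984]
ft_force: [0.1, 0.4, -0.5]
opening: 0.005
grip_force: 0.0
tool a,t 5.738523467893645 1.4246649524562742
-5 43 z [321. 347. 348.] t [-0.3  1.5]
0 51 z [320. 366. 367.] t [-1.1  2.4]
5 63 z [282. 318. 366.] t [-8.4 10.8]
10 236 z [282. 288. 348.] t [-9.  10.7]
15 2020 z [285. 316. 341.] t [-7.3  8.6]
20 611 z [249. 284. 394.] t [-7.  10.7]
25 4469 z [278. 395. 412.] t [-12.5  12.5]
30 9364 z [388. 407. 413.] t [-12.6  12.5]
35 4042 z [271. 393. 395.] t [-12.5  12.5]
40 3582 z [267. 385. 393.] t [-12.7  12.6]
45 297 z [256. 260. 264.] t [-8.  10.3]
50 404 z [255. 258. 260.] t [-10.3  12.6]
55 410 z [253. 257. 259.] t [-9.8 12.2]
```

```bash
echo '[[[0, 0, 5, 0, 0], [0, 0, 10, 0, 0], [0, 0, 15, 0, 0], [0, 0, 20, 0, 0], [0, 0, 24, 0, 0]]]' | python3 -m handwheel | tail -n +2;echo '[[[0, 0, 1.5, 0, 0], [0, 0, 3, 0, 0], [0, 0, 4.5, 0, 0], [0, 0, 5, 0, 0], [0, 0, 5, 0, 0]]]' | python3 -m handwheel | tail -n +2
```

```text
eef_pos: [510.9, -123.2, 230.1]
tcp_rot: [-3.141, 0.0, 0.984]
ft_force: [-1.0, -1.6, 2.1]
opening: 0.003
grip_force: 1.3
eef_pos: [510.9, -123.0, 225.6]
tcp_rot: [-3.142, -0.0, 0.984]
ft_force: [-0.5, -0.3, 0.7]
opening: 0.003
grip_force: 0.5
```

```bash
echo '[[[0, 0, 1, 0, 0], [0, 0, 2, 0, 0], [0, 0, 2, 0, 0]]]' | python3 -m handwheel | tail -n +2;echo '[[[0, 0, 1, 0, 0], [0, 0, 2, 0, 0], [0, 0, 2, 0, 0]]]' | python3 -m handwheel | tail -n +2
```

```text
eef_pos: [511.1, -123.2, 223.9]
tcp_rot: [3.141, -0.0, 0.984]
ft_force: [-2.4, -1.6, 5.3]
opening: 0.009
grip_force: 2.5
eef_pos: [511.6, -123.7, 222.9]
tcp_rot: [3.139, -0.0, 0.984]
ft_force: [-2.6, -2.6, 12.7]
opening: 0.008
grip_force: 6.4
```

The end stop is reached, with the force rising to 12.7 N. I'll retract and check the handle is flat.

```bash
echo '[[[0, 0, -10, 0, 0], [0, 0, -40, 0, 0], [0, 0, -80, 0, 0], [0, 0, -120, 0, 0], [0, 0, -150, 0, 0]]]' | python3 -m handwheel | tail -n +2;echo '[[[0, 0, 0, 0, 0], [0, 0, 0, 0, 0]]]' | python3 -m handwheel | head -3
python3 - <<'E'
from h import *
i=camera_info('wrist');p,d=read_camera('wrist');W=cloud('wrist',d,i);y=.984
e=np.array([np.cos(y),np.sin(y)]);n=np.array([-e[1],e[0]]);cc=np.array([508.5,-128.5])
A=(W[...,:2]-cc)@e;T=(W[...,:2]-cc)@n
for lo in range(-10,60,5):
  k=(A>=lo)&(A<lo+5)&(abs(T)<5)&(W[...,2]>246)&(W[...,2]<300)
  if k.sum()>3: print(lo,k.sum(),'z',np.percentile(W[k][:,2],[5,50,95]).round(1))
p,d=read_camera('side');W=cloud('side',d)
for nm,q in dict(spare=(300,291),petri=(412,274),timer=(448,354),beaker=(184,235),wash=(228,205)).items(): print(nm,W[q[1],q[0]].round())
E
```

```text
eef_pos: [511.0, -122.8, 375.0]
tcp_rot: [3.14, -0.001, 0.984]
ft_force: [0.6, -0.5, 0.2]
opening: 0.005
grip_force: 0.0
t: 20.8
eef_pos: [511.2, -123.0, 372.8]
tcp_rot: [3.139, -0.001, 0.984]
-10 8 z [256.  257.  257.9]
-5 45 z [257.9 260.2 262.1]
0 59 z [260.1 261.6 263.1]
5 60 z [259.5 261.4 262.5]
10 63 z [258.6 260.2 261.7]
15 66 z [257.6 259.  260.4]
20 60 z [255.8 258.1 259.3]
25 62 z [255.1 257.9 259.1]
30 67 z [254.9 257.7 259.1]
35 71 z [255.4 257.7 259.1]
40 62 z [254.2 256.  257.5]
45 61 z [253.9 255.9 257.8]
50 72 z [256.1 257.6 259.2]
55 72 z [254.3 256.7 258.3]
spare [450.   2.  36.]
petri [ 580. -259.   17.]
timer [ 374. -365.   17.]
beaker [172.  85. 545.]
wash [ 69. -39. 740.]
```

```bash
python3 -c "from cell import *;print(job_done())"
```

```text
the job is handed in; nothing more can be done
None
```

I cranked the press clockwise until the cell was clamped, folded the handle flat onto the wheel and handed the job in. The pull rose about 8.4 N, roughly 210 N by calculation, inside 60–240 N but above the 6 N target. The spare cell, petri dish and timer have not moved; the arm hid the beaker and wash bottle from my last check.

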